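Ratchet-clamp a bottle on the bench shaker

TASK

Clamp the small white bottle on the bench shaker. Flip the ratchet's red direction lever over to the tighten side, then swing the ratchet handle back and forth until the sliding blue jaw holds the bottle firmly against the V-block; stop as soon as the handle turns clearly stiffer (about half as stiff again as when running free), so that the thin bottle is not crushed. Do not push on the bottle or the jaw with the robot, leave the cup, the rack, the tall bottle and the boxes where they stand, and let go at the end.

Things in the scene. Friction and masses are not known exactly. Their poses are not given: they have to be found in the camera images.
- shaker: Bench shaker, white case with an aluminium platform 235 x 355 mm, platform top 50 mm above the table. Fixed. Origin: centre of its underside; its +y is the clamping direction (jaw towards V-block), its -x side faces the robot (it may be yawed by up to 0.35 rad). All z below are heights above the table.
- ratchet_axis (a point): Point on the ratchet's vertical axis, 100 mm above the table (nothing is there at that height save the red lever's tab close by). Round it lie a brass toothed wheel (radius 32 mm, up to z = 77 mm), which drives the jaw, and the handle's steel arm (26 mm wide, top at z = 64.5 mm). The wheel carries the jaw 18 mm per radian.
- handle (a joint): Ratchet handle's swing about the ratchet axis, rad, anticlockwise seen from above; at 0 its arm points along the shaker's -x. Stops at -0.7 and +0.7. With the lever at tighten, anticlockwise (growing) swings turn the toothed wheel and close the jaw, clockwise swings click back freely with under 2 N at the knob; the wheel has 20 teeth, so up to 0.31 rad of a forward swing is lost before it bites. With the lever at loosen it works the other way round.
- knob_mid (a point): Mid-height centre of the black knob upright on the handle's end, 160 mm from the ratchet axis: cylinder 24 mm in diameter, 54 mm tall, z = 74 to 128 mm, this point at 101 mm. Spins freely on its pin, so it can be held while the handle swings. Jaw running free, it takes 6.6 N tangentially in slow forward motion (paused after a small step 4.5 to 5.5 N); each newton of clamping adds 0.11 N.
- selector (a joint): Red direction lever, pivoted on the handle's arm 49.5 mm from the ratchet axis and reaching back over the wheel, rad, anticlockwise from above: -0.4 is loosen (where it starts), +0.4 is tighten. It snaps over centre to either side; about 8 N sideways on its tab starts it.
- lever_tab (a point): Centre of the lever's upright red tab, 36 mm from the lever's pivot towards the ratchet axis: 16 mm along the lever, 8 mm thick sideways, 36 mm tall, z = 81 to 117 mm (this point at 102 mm), above the lever's flat bar (z = 81 to 86 mm). Flipping moves it about 28 mm sideways (across the handle): seen from above, turn the lever anticlockwise about its pivot, which carries the tab clockwise round the ratchet axis.
- jaw: Blue sliding jaw with a black rubber pad 46 mm wide, z = 61 to 111 mm. The pad's face stands 0 to 5 mm ahead (+y) of the origin, on a set screw: feel for the contact. The origin starts 22 to 36 mm short of a seated bottle; slides along +y, stays when the handle is let go. The pad gives 1 mm per 20 N. 18 N holds the bottle, over 48 N crushes it; aim for 30 N (3.3 N more at the knob).
- vblock: Blue V-block fixed to the platform, 60 mm tall, its V opening towards the jaw. Origin: where the axis of a bottle seated in the V stands, at platform height; a seated bottle's side towards the jaw is 30 mm from there.
- bottle: Small white bottle with blue cap and band standing on the platform between jaw and V-block: 60 mm in diameter, 84 mm tall overall (cap 40 mm in diameter, its top 134 mm above the table), 0.25 kg. Origin: centre of its underside. It starts a few mm off the V and is pushed into it by the jaw.
- cup: Bystander: sample cup with orange cap, 36 mm in diameter, 42 mm tall, on the shaker's platform behind the ratchet. Origin: centre of its underside.
- rack: Bystander: white tube rack with red-capped tubes on the table, 75 x 160 x 99 mm. Origin: centre of its underside.
- reagent: Bystander: tall white bottle, 70 mm in diameter, 170 mm tall. Origin: centre of its underside.
- tipbox: Bystander: blue box with clear lid, 80 x 120 x 62 mm. Origin: centre of its underside.
- platebox: Bystander: stack of white plates, 90 x 130 x 38 mm. Origin: centre of its underside.
Mind the look-alikes: they are no part of the job. What is shaped like the bottle but turquoise is not meant.

How it is judged (in metres and radians):
On the way, in this order (a step that is already met when the one before it is completed fails the run):
1. the red direction lever is flipped to tighten (joint above 0.3 rad) (value of joint selector above 0.3 rad), for 0.2 s.
2. the ratchet has driven the jaw at least 12 mm towards the V-block (distance of jaw from where it was at the start of the episode above 0.012 m), for 0.1 s.
3. the jaw presses on the bottle with at least 18 N (contact force between jaw and bottle above 18 N), for 0.2 s.
At the end, for the whole second after the job is handed in: The direction lever stands at tighten (above 0.3 rad), the jaw presses the upright bottle (tilt under 0.08 rad) with 18 to 48 N, and the bottle sits in the V-block (its axis within 6 mm of the V-block's origin) (value of joint selector above 0.3 rad and contact force between jaw and bottle between 18 and 48 N and horizontal distance between bottle and vblock below 0.006 m and angle between bottle's own z axis and vertical below 0.08 rad); the robot touches nothing.
It fails at once if the bottle is crushed: clamped with more than 48 N (contact force between jaw and bottle above 48 N).
It fails at once if the robot pushes the bottle (over 2 N) (contact force between any of the fingers, the arm and bottle above 2 N).
It fails at once if the robot pushes the jaw itself (over 2 N) (contact force between any of the fingers, the arm and jaw above 2 N).
It fails at once if the bottle tips by more than 0.2 rad (angle between bottle's own z axis and vertical above 0.2 rad).
It fails at once if a bystander (cup, rack, tall bottle, blue box, plates) is shifted by more than 15 mm (distance of any of cup, rack, reagent, tipbox, platebox from where it was at the start of the episode above 0.015 m).
It also fails if it takes over 72 s, if anything falls off the work surface, if the arm or the gripper's body presses on something with over 40 N, if the wrist force passes 120 N, or if a joint passes its speed limit or range.

ROBOT

A 7-joint arm with a two-finger parallel gripper is mounted at the origin on the work surface. World frame = base frame: x ahead of the robot, y to its left, z up, the work surface at z = 0. Lengths are in mm, angles in rad, forces in N, time in s.
With the tool pointing down it reaches from about 425 to 875 mm from the base axis. Payload 4.7 kg.
Tool frame: the origin (TCP) lies on the centre line of the jaws, within the pads' length; the fingertips stand 8 mm ahead of it and the grasp point (between the pads) lies 11 mm behind it (ctrl.tips_ahead is the distance from the TCP to the fingertips, in mm); z points along the fingers, y is the line along which they close (so a half turn about z gives the same grasp; the last joint's range is limited). The gripper opens to 87 mm and grips with 3 to 60 N. Pads are 19 mm wide; open, the fingers measure 117 mm over their backs; the gripper's body (75 mm by 190 mm) begins 51 mm behind the grasp point.
Start: joints at [-1.308, 0.321, -0.07, 1.45, 0.023, 1.371, -0.057], TCP at [160.083, 629.999, 230.587] pointing down, gripper open.
Joint ranges: [-2.86, 2.86], [-0.3, 2.09], [-1.38, 1.24], [0.06, 2.45], [-1.56, 4.7], [0.09, 2.05], [-2.69, 2.69]. Speed limits (rad/s): [2.57, 2.57, 3.14, 3.14, 3.14, 3.14, 3.14].

INTERFACE

Orientations are given as a 3x3 rotation matrix whose columns are the frame's x, y, z axes.
In Python, from station import readout, read_camera, ticket, ctrl gives the robot as it stands.
- The arm moves only by the shell command python3 -m handwheel 'ROWS'. ROWS is a JSON object of lists of equal length, an entry for each row: "offset": the shift along the tool's x, y, z in m, a list of three; "twist": the turn, a rotation vector about the tool's x, y, z in degrees, a list of three; "gripper": the opening in per cent of the stroke, from 0 (shut) to 100 (fully open). In form: {"offset": [[dx, dy, dz], ...], "twist": [[wx, wy, wz], ...], "gripper": [gripper, ...]}. A call has 1 to 10 rows; each row is the pose to reach, as a shift and turn from the pose commanded when the call began, along the tool's axes at that moment; what a row does not reach only later rows make up. A row lasts 1/8 s, in which the tool goes at most 62.5 mm and 10.7 degrees, less where a joint would pass 70% of its speed; a pose out of reach is approached as far as the arm can. A call with a gripper value outside its range is refused whole. The fingers move at their own pace and stop on an object; the grip force is fixed at half the most. Time passes only in rows, so rows that repeat a pose let the fingers close. It gives the time, the measured TCP pose, the force, the opening and the grip force at its end, in the units of the state.
- readout.get_obs(): the state, without advancing time (a new reading comes with each control period).
- read_camera(name): name is "side" or "top"; returns a dict with "image" (420x560x3 uint8, red, green, blue), "intrinsics" (3x3 intrinsics, pixels), "k1" (the pictures are not rectified: a ray, as slopes to the right and down, at radius r is drawn at 1 + k1 r^2 times it, then the intrinsics apply), "xyz" and "orientation" of the camera in the world. Camera axes: x right, y down, z forward; pixel columns grow to the right and rows downward; lengths in mm; the calibration is good to about 2 mm. A picture is of the moment at which its call begins. There is no depth.
- ticket.close_job(): hands the job in; it is judged then, once.
The state is a dict: "clock": time; "joints": joint angles; "qvel": joint speeds; "effort": joint torques, N m; "position": TCP position; "orientation": TCP orientation; "contact_force": force on the tool from outside, world axes, zero at the start; "wrist_torque": the same for the moment, N m; "opening": finger opening in mm; "finger_force": force on a finger pad.
Only numpy, scipy, OpenCV 4.12 (cv2) and the standard library are available. Lean on these libraries where they do the work, as an engineer would, in place of code of your own. Each camera call takes 0.05 s, during which the arm holds its last target. There are 200 camera calls.

## Working session

There is one attempt and no reset: what is moved stays moved. The work goes in short steps, Python scripts to look and compute and a shell command to move; the robot and the scene stay as the last step left them, time stands still between calls to the robot, and variables do not carry over. Pictures are saved under pics/ and viewed, at most 10 in all, crops included, and the job is handed in when it is done.

```bash
ls; mkdir -p pics; python3 - <<'E'
from station import readout, read_camera
import cv2
o=readout.get_obs()
for k in("clock","position","orientation","contact_force","opening"):print(k,o[k])
for n in("side","top"):
    c=read_camera(n); cv2.imwrite(f"pics/{n}0.png",c["image"][:,:,::-1]); print(n,c["intrinsics"],c["k1"],c["xyz"],c["orientation"])
E
```

```text
pics
clock 0.0
position [160.00960257 629.44606023 229.44235079]
orientation [[-9.69201273e-01  2.46269706e-01 -3.51526474e-04]
 [ 2.46269925e-01  9.69199437e-01 -1.89086043e-03]
 [-1.24962381e-04 -1.91919473e-03 -9.99998151e-01]]
contact_force [ 0.49465689 -0.05263111  0.48351573]
opening 86.92751296462532
side [[452.68015959   0.         283.91028026]
 [  0.         452.68015959 205.4335174 ]
 [  0.           0.           1.        ]] -0.04417527597196329 [ -25.82552418 -674.48792638  701.56120543] [[ 0.73297386 -0.38240796  0.5625953 ]
 [-0.68023094 -0.41923826  0.60126961]
 [ 0.00593119 -0.82340964 -0.56741642]]
top [[400.21695671   0.         282.58946259]
 [  0.         400.21695671 204.4916235 ]
 [  0.           0.           1.        ]] -0.09827770613533585 [ 356.0913338    -6.57587594 1133.09247442] [[ 0.07315774 -0.97631001  0.20363377]
 [-0.99730433 -0.0727738   0.00938321]
 [ 0.00565828 -0.2037713  -0.97900217]]
```

View pics/top0.png

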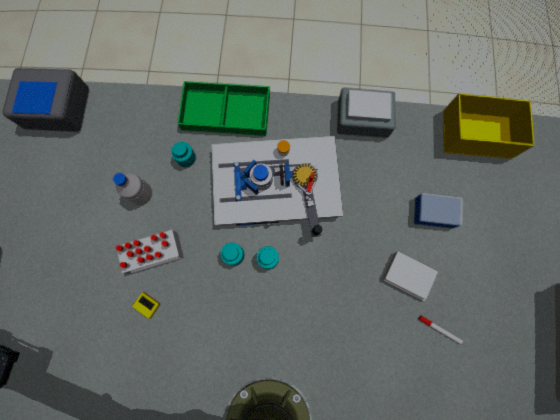

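View pics/side0.png

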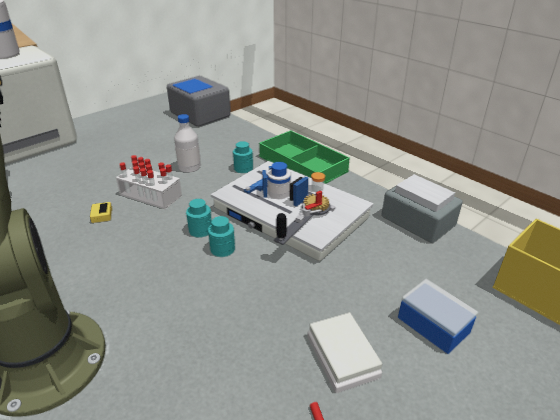

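The top view shows the shaker around (277,180), with the wheel at about (305,175), the red tab at about (310,184), the black knob at (317,230) and the bottle cap at (261,173). The cup is at (283,147), and the turquoise bottles are look-alikes. I'll enlarge the shaker area.

```bash
cat > h.py <<'E'
import numpy as np, cv2
from station import read_camera, readout
def unproj(c,uv,z):
    K=np.array(c["intrinsics"]); d=((uv[0]-K[0,2])/K[0,0],(uv[1]-K[1,2])/K[1,1]); s=np.array(d)
    for _ in range(20): s=np.array(d)/(1+c["k1"]*(s@s))
    r=np.array(c["orientation"])@np.array([s[0],s[1],1]); p=np.array(c["xyz"]); return p+r*(z-p[2])/r[2]
def proj(c,p):
    K=np.array(c["intrinsics"]); q=np.array(c["orientation"]).T@(np.array(p)-np.array(c["xyz"])); s=q[:2]/q[2]; s=s*(1+c["k1"]*(s@s))
    return np.array([K[0,0]*s[0]+K[0,2],K[1,1]*s[1]+K[1,2]])
def crop(c,u0,v0,w,h,f): return cv2.resize(c["image"][v0:v0+h,u0:u0+w,::-1],None,fx=f,fy=f,interpolation=cv2.INTER_CUBIC)
E
python3 - <<'E'
from h import *
t=read_camera("top"); s=read_camera("side")
cv2.imwrite("pics/c1.png",np.vstack([crop(t,205,130,150,112,5)[:560]]))
cv2.imwrite("pics/c2.png",crop(s,205,155,180,112,4))
E
```

```text
(no output)
```

View pics/c1.png

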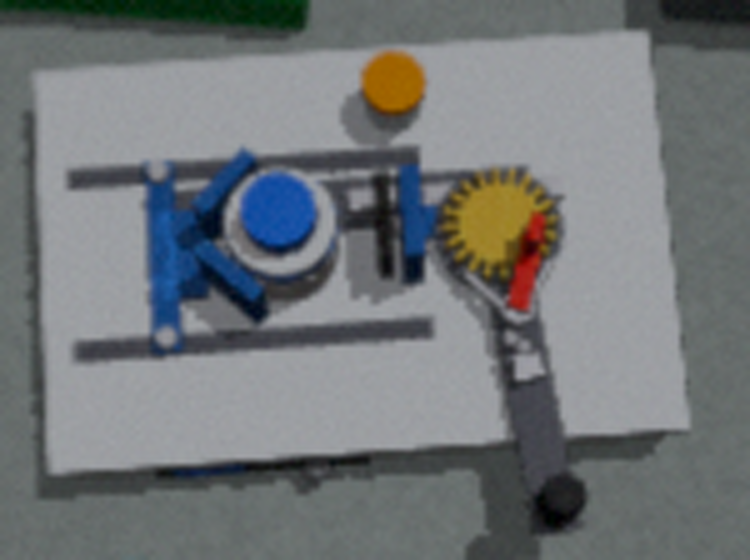

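View pics/c2.png

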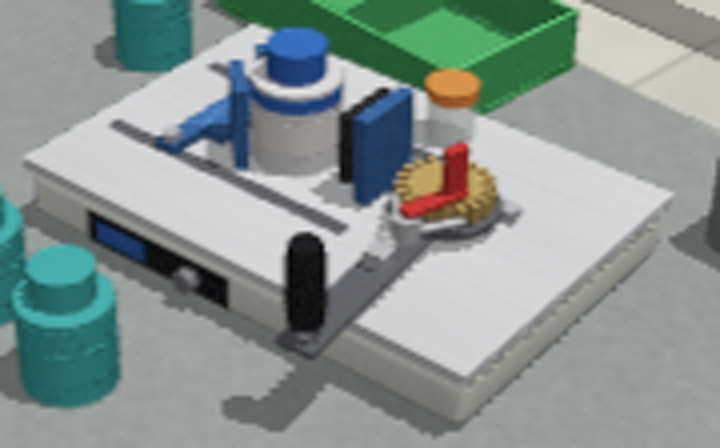

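```bash
python3 - <<'E'
from h import *
np.set_printoptions(precision=1,suppress=True)
t=read_camera("top"); s=read_camera("side")
T=lambda a,b:(205+(a+.5)/5-.5,130+(b+.5)/5-.5); S=lambda a,b:(205+(a+.5)/4-.5,155+(b+.5)/4-.5)
for n,a,b,z in[("FL",35,72,50),("FR",648,32,50),("NR",690,430,50),("NL",48,472,50),("wheel",498,222,77),("knob",562,495,128),("tabtop",538,216,117),("cap",279,211,134),("cup",393,82,92),("pivot",520,305,86),("padtop",384,225,111),("vbolt",157,170,60),("vbolt2",167,337,60)]:
    print(n,unproj(t,T(a,b),z))
print("side")
for n,a,b,z in[("knob",306,240,128),("tabtop",457,148,117),("wheel",447,192,77),("cap",298,43,134),("cup",453,82,92),("FR",672,195,50),("NR",465,375,50),("NL",28,160,50)]:
    print(n,unproj(s,S(a,b),z))
E
```

```text
FL [742.9 219.7  50. ]
FR [ 793.5 -129.8   50. ]
NR [ 562.5 -163.5   50. ]
NL [512.9 186.8  50. ]
wheel [665.3 -49.3  77. ]
knob [509.3 -88.6 128. ]
tabtop [658.5 -68.6 117. ]
cap [646.1  66.8 134. ]
cup [736.4  13.7  92. ]
pivot [617.2 -63.6  86. ]
padtop [649.2  12.3 111. ]
vbolt [686.4 142.5  60. ]
vbolt2 [591.2 127.6  60. ]
side
knob [514.5 -88.4 128. ]
tabtop [654.8 -68.7 117. ]
wheel [660.6 -57.5  77. ]
cap [649.7  66.3 134. ]
cup [740.2  14.2  92. ]
FR [ 794.5 -130.5   50. ]
NR [ 566.2 -163.5   50. ]
NL [514.  180.6  50. ]
```

Everything agrees with the given sizes:
- Shaker yaw is about 0.144.
- The axis is at about (666,-49) and the knob at about (512,-88.5), so the handle stands at about +0.11.
- The tab is at about (655,-68), and must move along d=(-0.25,0.968).

Next I move over there with the gripper shut.

```bash
python3 -m handwheel '{"offset":[[-0.0445,-0.039,0],[-0.089,-0.078,0],[-0.1335,-0.117,0],[-0.178,-0.156,0],[-0.2225,-0.195,0],[-0.267,-0.234,0],[-0.3115,-0.273,0],[-0.356,-0.312,0],[-0.4005,-0.351,0],[-0.445,-0.390,0]],"twist":[[0,0,0],[0,0,0],[0,0,0],[0,0,0],[0,0,0],[0,0,0],[0,0,0],[0,0,0],[0,0,0],[0,0,0]],"gripper":[0,0,0,0,0,0,0,0,0,0]}'
python3 -m handwheel '{"offset":[[-0.0445,-0.039,0],[-0.089,-0.078,0],[-0.1335,-0.117,0],[-0.178,-0.156,0],[-0.2225,-0.195,0],[-0.2225,-0.195,0],[-0.2225,-0.195,0]],"twist":[[0,0,-6],[0,0,-12],[0,0,-18],[0,0,-24],[0,0,-28.8],[0,0,-28.8],[0,0,-28.8]],"gripper":[0,0,0,0,0,0,0]}'
python3 - <<'E'
from h import *
t=read_camera("top")
print(readout.get_obs()["orientation"])
for n,u in(("a",(268,256)),("b",(231,252))): print(n,unproj(t,u,84))
E
```

```text
clock: 1.55
position: [496.2, 140.9, 230.9]
orientation: [[-0.969, 0.246, 0.001], [0.246, 0.969, 0.001], [-0.001, 0.001, -1.0]]
contact_force: [0.1, 0.1, 0.7]
opening: 1.4
finger_force: 0.0
clock: 2.42
position: [662.8, -101.0, 230.0]
orientation: [[-0.968, -0.25, -0.001], [-0.25, 0.968, 0.001], [0.001, 0.001, -1.0]]
contact_force: [-0.5, 0.3, 0.5]
opening: 0.1
finger_force: 0.0
[[-9.67673080e-01 -2.52207597e-01 -3.70925067e-04]
 [-2.52207866e-01  9.67672255e-01  1.26425097e-03]
 [ 4.00801984e-05  1.31693185e-03 -9.99999132e-01]]
a [434.43603447  31.42429831  84.        ]
b [437.51895606 128.91422753  84.        ]
```

```bash
python3 -m handwheel '{"offset":[[0,0,0.045],[0,0,0.09],[0,0,0.125],[0,0,0.132],[0,0,0.132]],"twist":[[0,0,0],[0,0,0],[0,0,0],[0,0,0],[0,0,0]],"gripper":[0,0,0,0,0]}'
python3 -m handwheel '{"offset":[[0,0.006,0],[0,0.011,0],[0,0.015,0],[0,0.019,0],[0,0.022,0],[0,0.022,0]],"twist":[[0,0,0],[0,0,0],[0,0,0],[0,0,0],[0,0,0],[0,0,0]],"gripper":[0,0,0,0,0,0]}'
python3 -m handwheel '{"offset":[[0,0.003,0],[0,0.006,0],[0,0.009,0],[0,0.011,0],[0,0.013,0],[0,0.013,0]],"twist":[[0,0,0],[0,0,0],[0,0,0],[0,0,0],[0,0,0],[0,0,0]],"gripper":[0,0,0,0,0,0]}'
python3 - <<'E'
from h import *
s=read_camera("side")
cv2.imwrite("pics/c3.png",crop(s,205,155,180,112,4))
E
```

```text
clock: 3.1
position: [663.4, -100.1, 99.6]
orientation: [[-0.968, -0.253, 0.001], [-0.253, 0.968, 0.001], [-0.001, 0.0, -1.0]]
contact_force: [-0.3, 0.0, 1.1]
opening: 0.7
finger_force: 0.0
clock: 3.85
position: [658.3, -82.6, 99.1]
orientation: [[-0.968, -0.249, 0.003], [-0.249, 0.968, -0.003], [-0.002, -0.004, -1.0]]
contact_force: [2.0, -4.8, 0.2]
opening: 0.4
finger_force: 2.4
clock: 4.6
position: [656.3, -70.5, 99.6]
orientation: [[-0.969, -0.249, 0.006], [-0.249, 0.969, -0.004], [-0.004, -0.005, -1.0]]
contact_force: [5.3, -4.8, -1.1]
opening: 0.4
finger_force: 2.9
```

View pics/c3.png

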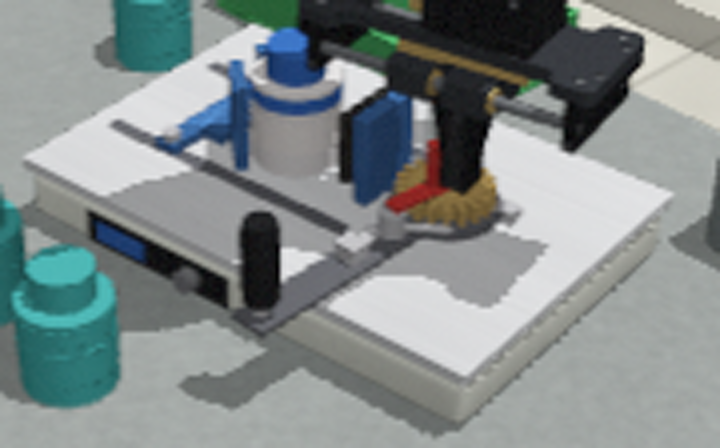

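The knob has moved to (262,218) in the crop, so the handle has swung a little clockwise, and the tab top is at about (435,147). I'll work out the lever angle from these.

```bash
python3 - <<'E'
from h import *
s=read_camera("side"); S=lambda a,b:(205+(a+.5)/4-.5,155+(b+.5)/4-.5)
k=unproj(s,S(262,218),128); tb=unproj(s,S(435,147),117); A=np.array([666,-49])
print(k,tb); th=np.arctan2(*(A-k[:2])[::-1]); print("h",th-.144, np.hypot(*(A-k[:2])))
pv=A-49.5*np.array([np.cos(th),np.sin(th)]); v=tb[:2]-pv; print("pivot",pv,"sel",np.arctan2(v[1],v[0])-th,np.hypot(*v))
E
```

```text
[510.62703948 -56.73020812 128.        ] [645.90566924 -59.09928568 117.        ]
h -0.09428839443980366 155.5651406319951
pivot [616.56115069 -51.45971109] sel -0.30439883133214957 30.322662634907314
```

The lever is still at about -0.3: the handle just took up the ratchet's slack (about 0.2 rad clockwise), and the finger sits off the tab's edge. I'll back off, line up square on the tab and push on along +y.

```bash
python3 -m handwheel '{"offset":[[0,-0.012,0],[0.006,-0.012,0],[0.006,-0.012,0]],"twist":[[0,0,0],[0,0,8],[0,0,14.6]],"gripper":[0,0,0]}'
python3 -m handwheel '{"offset":[[0,0.004,0],[0,0.008,0],[0,0.012,0],[0,0.015,0],[0,0.018,0],[0,0.018,0]],"twist":[[0,0,0],[0,0,0],[0,0,0],[0,0,0],[0,0,0],[0,0,0]],"gripper":[0,0,0,0,0,0]}'
python3 -m handwheel '{"offset":[[0,0.002,0],[0,0.004,0],[0,0.006,0],[0,0.006,0]],"twist":[[0,0,0],[0,0,0],[0,0,0],[0,0,0]],"gripper":[0,0,0,0]}'
cat > m.py <<'E'
from h import *
import sys
# print knob/tab estimates from the top camera and side camera by colour
A=np.array([666,-49])
def blob(c,m,u0,v0,u1,v1):
    z=np.zeros(m.shape,bool); z[v0:v1,u0:u1]=True; m=m&z
    n,l,st,ce=cv2.connectedComponentsWithStats(m.astype(np.uint8)); 
    i=1+np.argmax(st[1:,4]); return st[i],ce[i],l==i
s=read_camera("side"); I=s["image"].astype(int)
st,ce,m=blob(s,(I[...,0]>110)&(I[...,1]<60)&(I[...,2]<60),290,180,340,220); print("red side",st,ce)
for n in("side","top"):
    c=s if n=="side" else read_camera("top")
    if len(sys.argv)>1: cv2.imwrite(f"pics/{sys.argv[1]}_{n}.png",crop(c,*( (205,155,180,112) if n=="side" else (205,130,150,112)),4))
E
python3 m.py d; python3 - <<'E'
import cv2,numpy as np
a=cv2.imread("pics/d_side.png");b=cv2.imread("pics/d_top.png")
cv2.imwrite("pics/d.png",np.hstack([a[80:400,160:560],b[40:360,200:600]]))
E
```

```text
clock: 5.08
position: [650.4, -81.3, 98.2]
orientation: [[-1.0, 0.006, -0.002], [0.006, 1.0, 0.001], [0.002, 0.001, -1.0]]
contact_force: [-0.8, -1.4, -0.2]
opening: 0.4
finger_force: 0.3
clock: 5.82
position: [652.4, -64.1, 99.1]
orientation: [[-1.0, -0.0, 0.002], [-0.0, 1.0, -0.002], [-0.002, -0.002, -1.0]]
contact_force: [2.8, -3.1, 0.6]
opening: 0.5
finger_force: 1.8
clock: 6.32
position: [650.8, -55.2, 98.1]
orientation: [[-1.0, -0.001, -0.002], [-0.001, 1.0, 0.001], [0.002, 0.001, -1.0]]
contact_force: [-0.2, 0.2, 0.2]
opening: 0.2
finger_force: 0.0
red side [302 198   7  10  40] [305.05  202.825]
```

View pics/d.png

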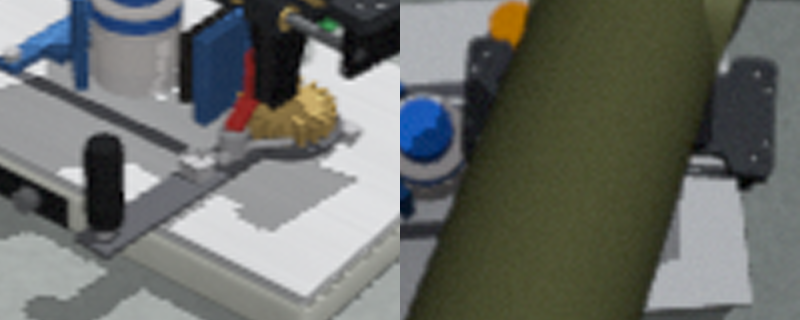

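The reaction force fell to zero and the tab, at about (250,60) in the left half, is now on the jaw side, so the lever has snapped over. I'll back off, lift, open and move over the knob.

```bash
python3 -m handwheel '{"offset":[[0,-0.015,0],[0,-0.022,0],[0,-0.022,-0.04],[0,-0.022,-0.08],[0.05,-0.012,-0.08],[0.1,0,-0.08],[0.143,0,-0.08],[0.143,0,-0.08],[0.143,0,-0.08]],"twist":[[0,0,0],[0,0,0],[0,0,0],[0,0,0],[0,0,0],[0,0,0],[0,0,0],[0,0,0],[0,0,0]],"gripper":[0,0,0,0,50,100,100,100,100]}'
python3 m.py e
```

```text
clock: 7.55
position: [509.3, -56.9, 179.2]
orientation: [[-1.0, 0.002, 0.002], [0.002, 1.0, 0.0], [-0.002, 0.0, -1.0]]
contact_force: [0.5, -0.4, -0.5]
opening: 42.8
finger_force: 0.0
red side [305 188   6  12  38] [307.89473684 194.28947368]
```

View pics/e_side.png

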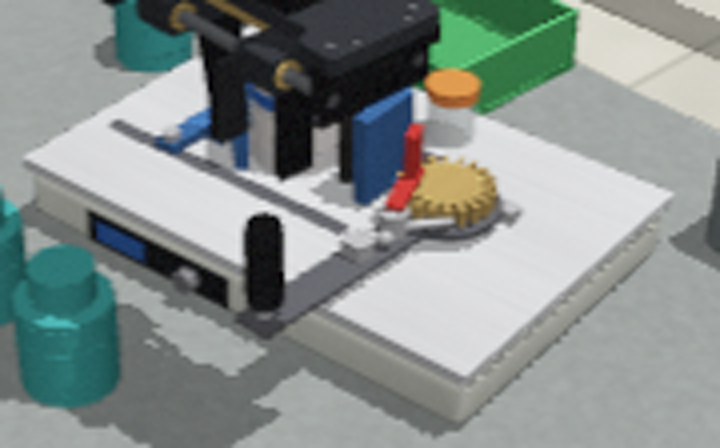

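The lever is clearly flipped: its tab top is at (414,128), leaning towards the jaw. The knob top is at (265,218). I'll go down on the knob and grip it.

```bash
python3 - <<'E'
from h import *
s=read_camera("side"); S=lambda a,b:(205+(a+.5)/4-.5,155+(b+.5)/4-.5)
k=unproj(s,S(265,219),128); tb=unproj(s,S(414,129),117); A=np.array([666,-49])
th=np.arctan2(*(A-k[:2])[::-1]); pv=A-49.5*np.array([np.cos(th),np.sin(th)]); v=tb[:2]-pv
print(k,tb,"h",th-.144,"sel",np.arctan2(v[1],v[0])-th)
E
python3 -m handwheel '{"offset":[[0,0,0],[0,0,0.03],[0,0,0.06],[0,0,0.08],[0,0,0.088],[0,0,0.088]],"twist":[[0,0,0],[0,0,0],[0,0,0],[0,0,0],[0,0,0],[0,0,0]],"gripper":[100,100,100,100,100,100]}'
python3 -m handwheel '{"offset":[[0,0,0],[0,0,0],[0,0,0],[0,0,0],[0,0,0],[0,0,0],[0,0,0],[0,0,0]],"twist":[[0,0,0],[0,0,0],[0,0,0],[0,0,0],[0,0,0],[0,0,0],[0,0,0],[0,0,0]],"gripper":[0,0,0,0,0,0,0,0]}'
```

```text
[511.21303654 -58.56423207 128.        ] [650.97591564 -36.514711   117.        ] h -0.08228880866005726 sel 0.36274504171484007
clock: 8.45
position: [508.5, -56.6, 90.4]
orientation: [[-1.0, 0.001, -0.001], [0.001, 1.0, -0.0], [0.001, -0.0, -1.0]]
contact_force: [0.0, -0.5, -0.1]
opening: 87.1
finger_force: 0.0
clock: 9.45
position: [508.3, -56.6, 90.5]
orientation: [[-1.0, 0.001, -0.0], [0.001, 1.0, -0.0], [0.0, -0.0, -1.0]]
contact_force: [0.2, -0.7, -0.4]
opening: 23.5
finger_force: 30.0
```

The knob is held (opening 23.5 mm) and the selector reads about +0.36. Next I'll tabulate the arc.

```bash
cat > arc.py <<'E'
import sys,numpy as np
from station import readout
A=np.array([666,-49]);R=158
def pos(h): t=h+.144; return A-R*np.array([np.cos(t),np.sin(t)])
def arc(h0,hs):  # tool x=-X, y=Y offsets (m)
    p0=pos(h0); return [[round(float(-(q-p0)[0])/1000,4),round(float((q-p0)[1])/1000,4),0] for q in map(pos,hs)]
def tang(off=0):
    o=readout.get_obs(); p=np.array(o["position"][:2])-A; t=np.arctan2(-p[1],-p[0]); f=np.array(o["contact_force"][:2])
    return dict(h=round(t-.144,3),r=round(np.hypot(*p),1),ft=round(float(f@[np.sin(t),-np.cos(t)])*-1,2),fr=round(float(f@[-np.cos(t),-np.sin(t)]),2))
if __name__=="__main__":
    if len(sys.argv)>1:
        h0,h1,n=map(float,sys.argv[1:]); print(arc(h0,np.linspace(h0,h1,int(n)+1)[1:]))
    else: print(tang())
E
python3 arc.py; python3 arc.py -0.096 -0.62 9; python3 arc.py -0.62 0 10; python3 arc.py 0 0.6 10
```

```text
{'h': np.float64(-0.096), 'r': np.float64(157.8), 'ft': -0.73, 'fr': -0.2}
[[0.0002, 0.0092, 0], [-0.0002, 0.0184, 0], [-0.0011, 0.0275, 0], [-0.0025, 0.0366, 0], [-0.0045, 0.0456, 0], [-0.0069, 0.0545, 0], [-0.0099, 0.0632, 0], [-0.0134, 0.0717, 0], [-0.0174, 0.08, 0]]
[[0.0042, -0.0088, 0], [0.0079, -0.0179, 0], [0.011, -0.0272, 0], [0.0135, -0.0367, 0], [0.0154, -0.0463, 0], [0.0167, -0.056, 0], [0.0174, -0.0658, 0], [0.0175, -0.0756, 0], [0.017, -0.0853, 0], [0.0159, -0.0951, 0]]
[[-0.0016, -0.0093, 0], [-0.0038, -0.0186, 0], [-0.0066, -0.0276, 0], [-0.0099, -0.0365, 0], [-0.0137, -0.0452, 0], [-0.018, -0.0536, 0], [-0.0228, -0.0618, 0], [-0.0281, -0.0696, 0], [-0.0339, -0.0772, 0], [-0.0401, -0.0843, 0]]
```

```bash
python3 -m handwheel '{"offset":[[0.0002,0.0092,0],[-0.0002,0.0184,0],[-0.0011,0.0275,0],[-0.0025,0.0366,0],[-0.0045,0.0456,0],[-0.0069,0.0545,0],[-0.0099,0.0632,0],[-0.0134,0.0717,0],[-0.0174,0.08,0],[-0.0174,0.08,0]],"twist":[[0,0,0],[0,0,0],[0,0,0],[0,0,0],[0,0,0],[0,0,0],[0,0,0],[0,0,0],[0,0,0],[0,0,0]],"gripper":[0,0,0,0,0,0,0,0,0,0]}'; python3 arc.py
python3 -m handwheel '{"offset":[[0.0042,-0.0088,0],[0.0079,-0.0179,0],[0.011,-0.0272,0],[0.0135,-0.0367,0],[0.0154,-0.0463,0]],"twist":[[0,0,0],[0,0,0],[0,0,0],[0,0,0],[0,0,0]],"gripper":[0,0,0,0,0]}'; python3 arc.py
```

```text
clock: 10.7
position: [526.5, 24.2, 90.6]
orientation: [[-1.0, 0.0, 0.001], [0.0, 1.0, -0.0], [-0.001, -0.0, -1.0]]
contact_force: [3.1, -1.4, -1.4]
opening: 23.6
finger_force: 30.0
{'h': np.float64(-0.627), 'r': np.float64(157.6), 'ft': 0.2, 'fr': -3.38}
clock: 11.32
position: [510.8, -20.7, 90.6]
orientation: [[-1.0, 0.0, 0.002], [0.0, 1.0, 0.004], [-0.002, 0.004, -1.0]]
contact_force: [5.9, 5.4, -5.1]
opening: 23.4
finger_force: 30.0
{'h': np.float64(-0.325), 'r': np.float64(157.8), 'ft': 6.32, 'fr': -4.82}
```

The pawl is biting, with about 6.3 N in free forward running. I'll go on to h=0 and then 0.3, reading the force each time.

```bash
python3 -m handwheel '{"offset":[[0.0013,-0.0097,0],[0.002,-0.0195,0],[0.0021,-0.0293,0],[0.0016,-0.039,0],[0.0005,-0.0488,0]],"twist":[[0,0,0],[0,0,0],[0,0,0],[0,0,0],[0,0,0]],"gripper":[0,0,0,0,0]}'; python3 arc.py
python3 -m handwheel '{"offset":[[-0.0016,-0.0093,0],[-0.0038,-0.0186,0],[-0.0066,-0.0276,0],[-0.0099,-0.0365,0]],"twist":[[0,0,0],[0,0,0],[0,0,0],[0,0,0]],"gripper":[0,0,0,0]}'; python3 arc.py
python3 -m handwheel '{"offset":[[0,0,0],[0,0,0]],"twist":[[0,0,0],[0,0,0]],"gripper":[0,0]}'; python3 arc.py; python3 arc.py 0.24 0.60 12
python3 m.py f
```

```text
clock: 11.95
position: [509.1, -68.6, 90.5]
orientation: [[-1.0, -0.0, -0.001], [-0.0, 1.0, 0.005], [0.001, 0.005, -1.0]]
contact_force: [1.5, 6.6, -0.6]
opening: 23.5
finger_force: 30.0
{'h': np.float64(-0.02), 'r': np.float64(158.1), 'ft': 6.35, 'fr': -2.27}
clock: 12.45
position: [517.9, -105.3, 90.4]
orientation: [[-1.0, -0.0, -0.004], [-0.0, 1.0, 0.006], [0.004, 0.006, -1.0]]
contact_force: [-2.4, 6.5, 3.3]
opening: 23.5
finger_force: 30.0
{'h': np.float64(0.219), 'r': np.float64(158.5), 'ft': 6.95, 'fr': -0.08}
clock: 12.7
position: [518.5, -106.8, 90.5]
orientation: [[-1.0, 0.001, -0.003], [0.001, 1.0, 0.002], [0.003, 0.002, -1.0]]
contact_force: [-2.9, 5.5, 3.2]
opening: 23.3
finger_force: 30.0
{'h': np.float64(0.229), 'r': np.float64(158.4), 'ft': 6.17, 'fr': 0.74}
[[-0.0018, -0.0044, 0], [-0.0038, -0.0087, 0], [-0.0059, -0.0129, 0], [-0.0081, -0.0171, 0], [-0.0105, -0.0212, 0], [-0.013, -0.0253, 0], [-0.0156, -0.0292, 0], [-0.0183, -0.0331, 0], [-0.0211, -0.0369, 0], [-0.024, -0.0406, 0], [-0.0271, -0.0443, 0], [-0.0302, -0.0478, 0]]Traceback (most recent call last):
  File "m.py", line 10, in <module>
    st,ce,m=blob(s,(I[...,0]>110)&(I[...,1]<60)&(I[...,2]<60),290,180,340,220); print("red side",st,ce)
            ~~~~^^^^^^^^^^^^^^^^^^^^^^^^^^^^^^^^^^^^^^^^^^^^^^^^^^^^^^^^^^^^^^
  File "m.py", line 8, in blob
    i=1+np.argmax(st[1:,4]); return st[i],ce[i],l==i
        ~~~~~~~~~^^^^^^^^^^
    return _wrapfunc(a, 'argmax', axis=axis, out=out, **kwds)
    return bound(*args, **kwds)
ValueError: attempt to get argmax of an empty sequence
```

The readings are near free running (6.2 N paused). From here I'll use small steps with a pause after each.

```bash
python3 -m handwheel '{"offset":[[-0.0018,-0.0044,0],[-0.0018,-0.0044,0],[-0.0018,-0.0044,0],[-0.0018,-0.0044,0]],"twist":[[0,0,0],[0,0,0],[0,0,0],[0,0,0]],"gripper":[0,0,0,0]}'|grep clock; python3 arc.py
python3 -m handwheel '{"offset":[[-0.002,-0.0043,0],[-0.002,-0.0043,0],[-0.002,-0.0043,0],[-0.002,-0.0043,0]],"twist":[[0,0,0],[0,0,0],[0,0,0],[0,0,0]],"gripper":[0,0,0,0]}'|grep clock; python3 arc.py
python3 - <<'E'
from h import *
for n in("side","top"):
    c=read_camera(n); cv2.imwrite(f"pics/f_{n}.png",crop(c,245,160,100,70,6) if n=="side" else crop(c,205,130,150,112,5))
E
```

```text
clock: 13.25
{'h': np.float64(0.261), 'r': np.float64(158.5), 'ft': 5.19, 'fr': 1.37}
clock: 13.75
{'h': np.float64(0.293), 'r': np.float64(158.6), 'ft': 5.34, 'fr': 0.81}
```

View pics/f_side.png

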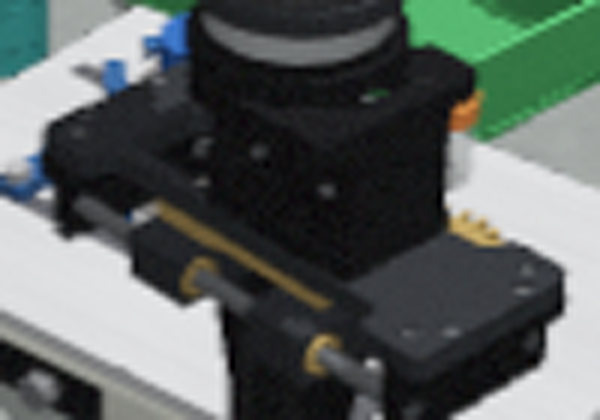

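The gripper hides the jaw and bottle in this view, so I'll go by force. The free paused baseline is about 5.25 N, so the target is about 8.5 N.

```bash
python3 -m handwheel '{"offset":[[-0.0021,-0.0042,0],[-0.0021,-0.0042,0],[-0.0021,-0.0042,0],[-0.0021,-0.0042,0]],"twist":[[0,0,0],[0,0,0],[0,0,0],[0,0,0]],"gripper":[0,0,0,0]}'|grep clock; python3 arc.py
python3 -m handwheel '{"offset":[[-0.0022,-0.0042,0],[-0.0022,-0.0042,0],[-0.0022,-0.0042,0],[-0.0022,-0.0042,0]],"twist":[[0,0,0],[0,0,0],[0,0,0],[0,0,0]],"gripper":[0,0,0,0]}'|grep clock; python3 arc.py
python3 -m handwheel '{"offset":[[-0.0024,-0.0041,0],[-0.0024,-0.0041,0],[-0.0024,-0.0041,0],[-0.0024,-0.0041,0]],"twist":[[0,0,0],[0,0,0],[0,0,0],[0,0,0]],"gripper":[0,0,0,0]}'|grep clock; python3 arc.py
```

```text
clock: 14.35
{'h': np.float64(0.323), 'r': np.float64(158.6), 'ft': 4.78, 'fr': 2.43}
clock: 14.85
{'h': np.float64(0.353), 'r': np.float64(158.7), 'ft': 5.19, 'fr': 1.43}
clock: 15.35
{'h': np.float64(0.384), 'r': np.float64(158.7), 'ft': 5.22, 'fr': 2.33}
```

```bash
python3 -m handwheel '{"offset":[[-0.0025,-0.0041,0],[-0.0025,-0.0041,0],[-0.0025,-0.0041,0],[-0.0025,-0.0041,0]],"twist":[[0,0,0],[0,0,0],[0,0,0],[0,0,0]],"gripper":[0,0,0,0]}'|grep clock; python3 arc.py
python3 -m handwheel '{"offset":[[-0.0026,-0.0039,0],[-0.0026,-0.0039,0],[-0.0026,-0.0039,0],[-0.0026,-0.0039,0]],"twist":[[0,0,0],[0,0,0],[0,0,0],[0,0,0]],"gripper":[0,0,0,0]}'|grep clock; python3 arc.py
python3 -m handwheel '{"offset":[[-0.0027,-0.0039,0],[-0.0027,-0.0039,0],[-0.0027,-0.0039,0],[-0.0027,-0.0039,0]],"twist":[[0,0,0],[0,0,0],[0,0,0],[0,0,0]],"gripper":[0,0,0,0]}'|grep clock; python3 arc.py
```

```text
clock: 15.85
{'h': np.float64(0.414), 'r': np.float64(158.8), 'ft': 4.73, 'fr': 1.76}
clock: 16.35
{'h': np.float64(0.444), 'r': np.float64(158.9), 'ft': 4.14, 'fr': 2.0}
clock: 16.85
{'h': np.float64(0.474), 'r': np.float64(158.9), 'ft': 4.89, 'fr': 1.7}
```

```bash
python3 -m handwheel '{"offset":[[-0.0028,-0.0038,0],[-0.0028,-0.0038,0],[-0.0028,-0.0038,0],[-0.0028,-0.0038,0]],"twist":[[0,0,0],[0,0,0],[0,0,0],[0,0,0]],"gripper":[0,0,0,0]}'|grep clock; python3 arc.py
python3 -m handwheel '{"offset":[[-0.0029,-0.0037,0],[-0.0029,-0.0037,0],[-0.0029,-0.0037,0],[-0.0029,-0.0037,0]],"twist":[[0,0,0],[0,0,0],[0,0,0],[0,0,0]],"gripper":[0,0,0,0]}'|grep clock; python3 arc.py
python3 -m handwheel '{"offset":[[-0.003,-0.0036,0],[-0.003,-0.0036,0],[-0.003,-0.0036,0],[-0.003,-0.0036,0]],"twist":[[0,0,0],[0,0,0],[0,0,0],[0,0,0]],"gripper":[0,0,0,0]}'|grep clock; python3 arc.py; python3 arc.py 0.57 -0.6 20; python3 arc.py -0.6 -0.3 10
```

```text
clock: 17.35
{'h': np.float64(0.504), 'r': np.float64(159.0), 'ft': 5.07, 'fr': 1.26}
clock: 17.85
{'h': np.float64(0.534), 'r': np.float64(159.1), 'ft': 4.97, 'fr': 1.09}
clock: 18.35
{'h': np.float64(0.563), 'r': np.float64(159.1), 'ft': 4.49, 'fr': 1.82}
[[0.0058, 0.0072, 0], [0.0113, 0.0146, 0], [0.0162, 0.0224, 0], [0.0207, 0.0305, 0], [0.0248, 0.0388, 0], [0.0283, 0.0474, 0], [0.0313, 0.0561, 0], [0.0338, 0.065, 0], [0.0358, 0.074, 0], [0.0373, 0.0831, 0], [0.0382, 0.0923, 0], [0.0386, 0.1016, 0], [0.0384, 0.1108, 0], [0.0377, 0.12, 0], [0.0365, 0.1292, 0], [0.0347, 0.1383, 0], [0.0324, 0.1472, 0], [0.0296, 0.156, 0], [0.0263, 0.1646, 0], [0.0224, 0.173, 0]]
[[0.002, -0.0043, 0], [0.0039, -0.0086, 0], [0.0057, -0.013, 0], [0.0073, -0.0175, 0], [0.0088, -0.022, 0], [0.0102, -0.0265, 0], [0.0114, -0.0311, 0], [0.0125, -0.0357, 0], [0.0134, -0.0404, 0], [0.0142, -0.045, 0]]
```

Still free: at least 15.7 mm driven so far. I'll swing back.

```bash
python3 -m handwheel '{"offset":[[0.0058,0.0072,0],[0.0113,0.0146,0],[0.0162,0.0224,0],[0.0207,0.0305,0],[0.0248,0.0388,0],[0.0283,0.0474,0],[0.0313,0.0561,0],[0.0338,0.065,0],[0.0358,0.074,0],[0.0373,0.0831,0]],"twist":[[0,0,0],[0,0,0],[0,0,0],[0,0,0],[0,0,0],[0,0,0],[0,0,0],[0,0,0],[0,0,0],[0,0,0]],"gripper":[0,0,0,0,0,0,0,0,0,0]}'|grep clock; python3 arc.py
python3 -m handwheel '{"offset":[[0.0009,0.0092,0],[0.0013,0.0185,0],[0.0011,0.0277,0],[0.0004,0.0369,0],[-0.0008,0.0461,0],[-0.0026,0.0552,0],[-0.0049,0.0641,0],[-0.0077,0.0729,0],[-0.011,0.0815,0],[-0.0149,0.0899,0]],"twist":[[0,0,0],[0,0,0],[0,0,0],[0,0,0],[0,0,0],[0,0,0],[0,0,0],[0,0,0],[0,0,0],[0,0,0]],"gripper":[0,0,0,0,0,0,0,0,0,0]}'|grep clock; python3 arc.py
python3 -m handwheel '{"offset":[[0.0039,-0.0086,0],[0.0073,-0.0175,0],[0.0088,-0.022,0],[0.0088,-0.022,0]],"twist":[[0,0,0],[0,0,0],[0,0,0],[0,0,0]],"gripper":[0,0,0,0]}'|grep clock; python3 arc.py
python3 -m handwheel '{"offset":[[0.0014,-0.0045,0],[0.0014,-0.0045,0],[0.0014,-0.0045,0],[0.0014,-0.0045,0]],"twist":[[0,0,0],[0,0,0],[0,0,0],[0,0,0]],"gripper":[0,0,0,0]}'|grep clock; python3 arc.py
```

```text
clock: 19.6
{'h': np.float64(-0.016), 'r': np.float64(157.9), 'ft': -2.07, 'fr': 4.92}
clock: 20.85
{'h': np.float64(-0.603), 'r': np.float64(157.5), 'ft': -2.37, 'fr': -1.32}
clock: 21.35
{'h': np.float64(-0.449), 'r': np.float64(157.6), 'ft': 1.61, 'fr': -1.74}
clock: 21.85
{'h': np.float64(-0.423), 'r': np.float64(157.6), 'ft': 3.29, 'fr': -2.13}
```

```bash
python3 -m handwheel '{"offset":[[0.0013,-0.0045,0],[0.0013,-0.0045,0],[0.0013,-0.0045,0],[0.0013,-0.0045,0]],"twist":[[0,0,0],[0,0,0],[0,0,0],[0,0,0]],"gripper":[0,0,0,0]}'|grep clock; python3 arc.py
python3 -m handwheel '{"offset":[[0.0012,-0.0046,0],[0.0012,-0.0046,0],[0.0012,-0.0046,0],[0.0012,-0.0046,0]],"twist":[[0,0,0],[0,0,0],[0,0,0],[0,0,0]],"gripper":[0,0,0,0]}'|grep clock; python3 arc.py
python3 -m handwheel '{"offset":[[0.001,-0.0046,0],[0.001,-0.0046,0],[0.001,-0.0046,0],[0.001,-0.0046,0]],"twist":[[0,0,0],[0,0,0],[0,0,0],[0,0,0]],"gripper":[0,0,0,0]}'|grep clock; python3 arc.py
```

```text
clock: 22.35
{'h': np.float64(-0.397), 'r': np.float64(157.7), 'ft': 3.22, 'fr': -2.78}
clock: 22.85
{'h': np.float64(-0.368), 'r': np.float64(157.7), 'ft': 5.1, 'fr': -3.96}
clock: 23.35
{'h': np.float64(-0.339), 'r': np.float64(157.7), 'ft': 4.65, 'fr': -3.34}
```

```bash
python3 -m handwheel '{"offset":[[0.0008,-0.0046,0],[0.0008,-0.0046,0],[0.0008,-0.0046,0],[0.0008,-0.0046,0]],"twist":[[0,0,0],[0,0,0],[0,0,0],[0,0,0]],"gripper":[0,0,0,0]}'|grep clock; python3 arc.py
python3 -m handwheel '{"offset":[[0.0007,-0.0047,0],[0.0007,-0.0047,0],[0.0007,-0.0047,0],[0.0007,-0.0047,0]],"twist":[[0,0,0],[0,0,0],[0,0,0],[0,0,0]],"gripper":[0,0,0,0]}'|grep clock; python3 arc.py
python3 -m handwheel '{"offset":[[0.0006,-0.0047,0],[0.0006,-0.0047,0],[0.0006,-0.0047,0],[0.0006,-0.0047,0]],"twist":[[0,0,0],[0,0,0],[0,0,0],[0,0,0]],"gripper":[0,0,0,0]}'|grep clock; python3 arc.py
```

```text
clock: 23.85
{'h': np.float64(-0.31), 'r': np.float64(157.7), 'ft': 4.67, 'fr': -3.79}
clock: 24.35
{'h': np.float64(-0.28), 'r': np.float64(157.8), 'ft': 3.68, 'fr': -3.75}
clock: 24.85
{'h': np.float64(-0.251), 'r': np.float64(157.8), 'ft': 5.34, 'fr': -3.61}
```

```bash
python3 -m handwheel '{"offset":[[0.0004,-0.0047,0],[0.0004,-0.0047,0],[0.0004,-0.0047,0],[0.0004,-0.0047,0]],"twist":[[0,0,0],[0,0,0],[0,0,0],[0,0,0]],"gripper":[0,0,0,0]}'|grep clock; python3 arc.py
python3 -m handwheel '{"offset":[[0.0003,-0.0047,0],[0.0003,-0.0047,0],[0.0003,-0.0047,0],[0.0003,-0.0047,0]],"twist":[[0,0,0],[0,0,0],[0,0,0],[0,0,0]],"gripper":[0,0,0,0]}'|grep clock; python3 arc.py
python3 -m handwheel '{"offset":[[0.0001,-0.0047,0],[0.0001,-0.0047,0],[0.0001,-0.0047,0],[0.0001,-0.0047,0]],"twist":[[0,0,0],[0,0,0],[0,0,0],[0,0,0]],"gripper":[0,0,0,0]}'|grep clock; python3 arc.py
```

```text
clock: 25.35
{'h': np.float64(-0.221), 'r': np.float64(157.8), 'ft': 5.85, 'fr': -4.3}
clock: 25.85
{'h': np.float64(-0.192), 'r': np.float64(157.9), 'ft': 4.58, 'fr': -4.02}
clock: 26.35
{'h': np.float64(-0.163), 'r': np.float64(157.9), 'ft': 4.9, 'fr': -4.42}
```

```bash
python3 -m handwheel '{"offset":[[-0.0001,-0.0047,0],[-0.0001,-0.0047,0],[-0.0001,-0.0047,0],[-0.0001,-0.0047,0]],"twist":[[0,0,0],[0,0,0],[0,0,0],[0,0,0]],"gripper":[0,0,0,0]}'|grep clock; python3 arc.py
python3 -m handwheel '{"offset":[[-0.0002,-0.0047,0],[-0.0002,-0.0047,0],[-0.0002,-0.0047,0],[-0.0002,-0.0047,0]],"twist":[[0,0,0],[0,0,0],[0,0,0],[0,0,0]],"gripper":[0,0,0,0]}'|grep clock; python3 arc.py
python3 -m handwheel '{"offset":[[-0.0003,-0.0047,0],[-0.0003,-0.0047,0],[-0.0003,-0.0047,0],[-0.0003,-0.0047,0]],"twist":[[0,0,0],[0,0,0],[0,0,0],[0,0,0]],"gripper":[0,0,0,0]}'|grep clock; python3 arc.py
```

```text
clock: 26.85
{'h': np.float64(-0.134), 'r': np.float64(157.9), 'ft': 5.66, 'fr': -3.45}
clock: 27.35
{'h': np.float64(-0.104), 'r': np.float64(158.0), 'ft': 4.5, 'fr': -3.67}
clock: 27.85
{'h': np.float64(-0.075), 'r': np.float64(158.0), 'ft': 4.6, 'fr': -3.74}
```

```bash
python3 -m handwheel '{"offset":[[-0.0005,-0.0047,0],[-0.0005,-0.0047,0],[-0.0005,-0.0047,0],[-0.0005,-0.0047,0]],"twist":[[0,0,0],[0,0,0],[0,0,0],[0,0,0]],"gripper":[0,0,0,0]}'|grep clock; python3 arc.py
python3 -m handwheel '{"offset":[[-0.0006,-0.0047,0],[-0.0006,-0.0047,0],[-0.0006,-0.0047,0],[-0.0006,-0.0047,0]],"twist":[[0,0,0],[0,0,0],[0,0,0],[0,0,0]],"gripper":[0,0,0,0]}'|grep clock; python3 arc.py
python3 -m handwheel '{"offset":[[-0.0008,-0.0047,0],[-0.0008,-0.0047,0],[-0.0008,-0.0047,0],[-0.0008,-0.0047,0]],"twist":[[0,0,0],[0,0,0],[0,0,0],[0,0,0]],"gripper":[0,0,0,0]}'|grep clock; python3 arc.py
```

```text
clock: 28.35
{'h': np.float64(-0.045), 'r': np.float64(158.1), 'ft': 4.6, 'fr': -3.07}
clock: 28.85
{'h': np.float64(-0.016), 'r': np.float64(158.1), 'ft': 4.78, 'fr': -2.45}
clock: 29.35
{'h': np.float64(0.014), 'r': np.float64(158.1), 'ft': 4.53, 'fr': -2.98}
```

```bash
python3 -m handwheel '{"offset":[[-0.0009,-0.0047,0],[-0.0009,-0.0047,0],[-0.0009,-0.0047,0],[-0.0009,-0.0047,0]],"twist":[[0,0,0],[0,0,0],[0,0,0],[0,0,0]],"gripper":[0,0,0,0]}'|grep clock; python3 arc.py
python3 -m handwheel '{"offset":[[-0.001,-0.0046,0],[-0.001,-0.0046,0],[-0.001,-0.0046,0],[-0.001,-0.0046,0]],"twist":[[0,0,0],[0,0,0],[0,0,0],[0,0,0]],"gripper":[0,0,0,0]}'|grep clock; python3 arc.py
python3 -m handwheel '{"offset":[[-0.0012,-0.0046,0],[-0.0012,-0.0046,0],[-0.0012,-0.0046,0],[-0.0012,-0.0046,0]],"twist":[[0,0,0],[0,0,0],[0,0,0],[0,0,0]],"gripper":[0,0,0,0]}'|grep clock; python3 arc.py
```

```text
clock: 29.85
{'h': np.float64(0.044), 'r': np.float64(158.2), 'ft': 4.12, 'fr': -3.16}
clock: 30.35
{'h': np.float64(0.072), 'r': np.float64(158.2), 'ft': 6.08, 'fr': -2.32}
clock: 30.85
{'h': np.float64(0.1), 'r': np.float64(158.3), 'ft': 6.69, 'fr': -1.92}
```

The force is rising (6.1, then 6.7 against a baseline of about 4.75), so the jaw is in contact. I'll take smaller steps and read again.

```bash
python3 -m handwheel '{"offset":[[-0.0008,-0.0031,0],[-0.0008,-0.0031,0],[-0.0008,-0.0031,0],[-0.0008,-0.0031,0]],"twist":[[0,0,0],[0,0,0],[0,0,0],[0,0,0]],"gripper":[0,0,0,0]}'|grep clock; python3 arc.py
python3 -m handwheel '{"offset":[[0,0,0]],"twist":[[0,0,0]],"gripper":[0]}'|grep clock; python3 arc.py
python3 -m handwheel '{"offset":[[0,0,0]],"twist":[[0,0,0]],"gripper":[0]}'|grep clock; python3 arc.py
```

```text
clock: 31.35
{'h': np.float64(0.118), 'r': np.float64(158.3), 'ft': 6.51, 'fr': -1.17}
clock: 31.48
{'h': np.float64(0.118), 'r': np.float64(158.3), 'ft': 7.33, 'fr': -1.45}
clock: 31.6
{'h': np.float64(0.118), 'r': np.float64(158.3), 'ft': 6.82, 'fr': -0.85}
```

```bash
python3 -m handwheel '{"offset":[[-0.0007,-0.0023,0],[-0.0007,-0.0023,0],[-0.0007,-0.0023,0]],"twist":[[0,0,0],[0,0,0],[0,0,0]],"gripper":[0,0,0]}'|grep clock; python3 arc.py
python3 -m handwheel '{"offset":[[0,0,0]],"twist":[[0,0,0]],"gripper":[0]}'|grep clock; python3 arc.py
python3 -m handwheel '{"offset":[[0,0,0]],"twist":[[0,0,0]],"gripper":[0]}'|grep clock; python3 arc.py
```

```text
clock: 31.98
{'h': np.float64(0.132), 'r': np.float64(158.3), 'ft': 7.93, 'fr': -1.02}
clock: 32.1
{'h': np.float64(0.132), 'r': np.float64(158.3), 'ft': 7.96, 'fr': -1.49}
clock: 32.22
{'h': np.float64(0.132), 'r': np.float64(158.3), 'ft': 7.09, 'fr': -1.43}
```

```bash
python3 -m handwheel '{"offset":[[-0.0005,-0.0016,0],[-0.0005,-0.0016,0],[-0.0005,-0.0016,0]],"twist":[[0,0,0],[0,0,0],[0,0,0]],"gripper":[0,0,0]}'|grep clock; python3 arc.py
python3 -m handwheel '{"offset":[[0,0,0]],"twist":[[0,0,0]],"gripper":[0]}'|grep clock; python3 arc.py
python3 -m handwheel '{"offset":[[0,0,0]],"twist":[[0,0,0]],"gripper":[0]}'|grep clock; python3 arc.py
```

```text
clock: 32.6
{'h': np.float64(0.141), 'r': np.float64(158.3), 'ft': 6.99, 'fr': -0.63}
clock: 32.72
{'h': np.float64(0.141), 'r': np.float64(158.4), 'ft': 7.74, 'fr': -0.69}
clock: 32.85
{'h': np.float64(0.141), 'r': np.float64(158.3), 'ft': 7.69, 'fr': -0.71}
```

Force and travel both put the clamping at about 25 to 29 N. I'll take one last tiny step, unload the arm backwards, then open and lift.

```bash
python3 -m handwheel '{"offset":[[-0.0003,-0.0011,0],[-0.0003,-0.0011,0],[-0.0003,-0.0011,0]],"twist":[[0,0,0],[0,0,0],[0,0,0]],"gripper":[0,0,0]}'|grep clock; python3 arc.py
python3 -m handwheel '{"offset":[[0,0,0]],"twist":[[0,0,0]],"gripper":[0]}'|grep clock; python3 arc.py
python3 -m handwheel '{"offset":[[0.0005,0.0018,0],[0.001,0.0035,0],[0.001,0.0035,0]],"twist":[[0,0,0],[0,0,0],[0,0,0]],"gripper":[0,0,0]}'|grep clock; python3 arc.py
```

```text
clock: 33.22
{'h': np.float64(0.147), 'r': np.float64(158.4), 'ft': 7.58, 'fr': -0.76}
clock: 33.35
{'h': np.float64(0.147), 'r': np.float64(158.4), 'ft': 8.51, 'fr': -0.18}
clock: 33.72
{'h': np.float64(0.128), 'r': np.float64(158.3), 'ft': 6.13, 'fr': -1.4}
```

```bash
python3 -m handwheel '{"offset":[[0.0005,0.0018,0],[0.001,0.0035,0],[0.001,0.0035,0]],"twist":[[0,0,0],[0,0,0],[0,0,0]],"gripper":[0,0,0]}'|grep clock; python3 arc.py
python3 -m handwheel '{"offset":[[0,0,0]],"twist":[[0,0,0]],"gripper":[0]}'|grep clock; python3 arc.py
```

```text
clock: 34.1
{'h': np.float64(0.108), 'r': np.float64(158.3), 'ft': 6.06, 'fr': -1.5}
clock: 34.22
{'h': np.float64(0.108), 'r': np.float64(158.3), 'ft': 6.68, 'fr': -2.71}
```

The force falls slowly (about 45 N/rad) on the way back. That matches the wind-up seen when the pawl first bit (-0.45 to -0.37), so it is elastic take-up in the ratchet, not the jaw moving. By force the clamping is about 27 to 35 N. I'll unwind fully, then let go.

```bash
python3 -m handwheel '{"offset":[[0.0012,0.0055,0],[0.0022,0.011,0],[0.003,0.0165,0],[0.0036,0.022,0],[0.0038,0.0275,0],[0.0038,0.0275,0]],"twist":[[0,0,0],[0,0,0],[0,0,0],[0,0,0],[0,0,0],[0,0,0]],"gripper":[0,0,0,0,0,0]}'; python3 arc.py
python3 -m handwheel '{"offset":[[0,0,0],[0,0,0],[0,0,0],[0,0,0],[0,0,0],[0,0,0],[0,0,0],[0,0,0]],"twist":[[0,0,0],[0,0,0],[0,0,0],[0,0,0],[0,0,0],[0,0,0],[0,0,0],[0,0,0]],"gripper":[100,100,100,100,100,100,100,100]}'; python3 arc.py
```

```text
clock: 34.98
position: [508.9, -63.1, 90.5]
orientation: [[-1.0, 0.001, -0.002], [0.001, 1.0, 0.0], [0.002, 0.0, -1.0]]
contact_force: [-4.9, 0.1, 4.4]
opening: 23.4
finger_force: 30.0
{'h': np.float64(-0.055), 'r': np.float64(157.8), 'ft': 0.54, 'fr': 4.87}
clock: 35.98
position: [509.9, -63.2, 90.6]
orientation: [[-1.0, 0.001, 0.0], [0.001, 1.0, 0.0], [-0.0, 0.0, -1.0]]
contact_force: [0.2, -0.2, -0.2]
opening: 85.8
finger_force: 0.0
{'h': np.float64(-0.053), 'r': np.float64(156.7), 'ft': -0.24, 'fr': -0.16}
```

Unloaded and open. I'll lift straight up, move back towards the base, and look.

```bash
python3 -m handwheel '{"offset":[[0,0,-0.05],[0,0,-0.1],[0,0,-0.14],[0,-0.06,-0.14],[0,-0.12,-0.14],[0,-0.18,-0.14],[0,-0.24,-0.14],[0,-0.24,-0.14],[0,-0.24,-0.14]],"twist":[[0,0,0],[0,0,0],[0,0,0],[0,0,0],[0,0,0],[0,0,0],[0,0,0],[0,0,0],[0,0,0]],"gripper":[100,100,100,100,100,100,100,100,100]}'
python3 - <<'E'
from h import *
t=read_camera("top");s=read_camera("side")
a=crop(t,205,130,150,112,4);b=crop(s,215,155,140,112,4)
cv2.imwrite("pics/g.png",cv2.resize(np.hstack([a[:,:400],b[:,:400]]),None,fx=1,fy=1))
E
```

```text
clock: 37.1
position: [509.7, -302.8, 230.1]
orientation: [[-1.0, 0.001, -0.001], [0.001, 1.0, 0.001], [0.001, 0.001, -1.0]]
contact_force: [1.0, 1.1, 0.1]
opening: 86.7
finger_force: 0.0
```

View pics/g.png

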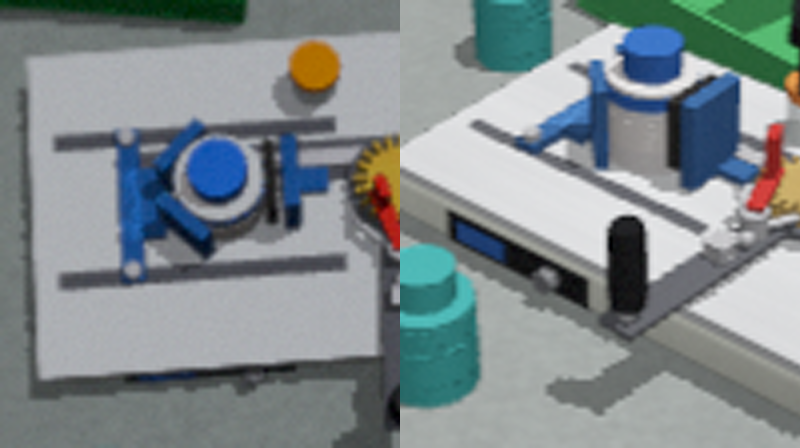

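The pad (at about (268,180) on the left) rests against the bottle, whose cap is at (217,170). The bottle stands upright in the V, the red lever is on the tighten side, the cup has not moved, and the robot is clear. I'm handing it in.

```bash
python3 -c "
from station import ticket
print(ticket.close_job())"
```

```text
the job is handed in; nothing more can be done
None
```

I handed the job in (no verdict came back): lever at tighten, bottle clamped upright in the V-block at roughly 27–35 N (estimated from the knob force), cup in place in the last picture, and the gripper released and clear.

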